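# Click the craft box lid shut all the way round

### The job

The black craft box has its lid on, but the four mint-green sections of the lid's rim are still popped up. Press down each section with the fingertips until all four have clicked shut, flush with the white lid, then draw the hand clear. Only press: leave the box standing where it is, do not lift it, do not take its yellow handle, and leave the tape dispenser, stapler and pen cup undisturbed.

Things in the scene. Friction and masses are not known exactly. Their poses are not given: they have to be found in the camera images.
- box: loose black box 150 (x) x 200 (y) x 86 mm high, 0.6 to 1.3 kg; its lid is 156 x 206 mm over all, the top of the white middle panel and white corners 96 mm above the table. The lid's rim: four mint-green bars, one a side. Origin: centre of the underside, z up, y along the long side
- handle: yellow bow handle fixed in the middle of the lid, 70 mm long along box y, 10 mm thick, standing 21 mm above the white panel; origin at its centre on the lid's top (box x 0, y 0, z 96 mm). Not to be used.
- near (a joint): rim bar on the box's -x long side, 24 mm wide, 6 mm thick, moves straight down only: 0 raised (top 104 mm above the table), 0.008 m shut (flush, 96 mm). Over-centre snap, all four alike: about 8 N at first, less as it goes; past 0.004 m it snaps shut by itself and stays; pushed less, it springs back up
- far (a joint): rim bar on the box's +x long side, same width, thickness, behaviour and values as near
- left (a joint): rim bar on the box's +y short side, same width, thickness, behaviour and values as near
- right (a joint): rim bar on the box's -y short side, same width, thickness, behaviour and values as near
- near_top (a point): centre of the top face of the near bar (154 mm long along box y); box x -66, y 0 mm; moves down with it
- far_top (a point): centre of the top face of the far bar (154 mm long along box y); box x +66, y 0 mm; moves down with it
- left_top (a point): centre of the top face of the left bar (104 mm long along box x); box x 0, y +91 mm; moves down with it
- right_top (a point): centre of the top face of the right bar (104 mm long along box x); box x 0, y -91 mm; moves down with it
- tape: bystander: loose red desktop tape dispenser 130 x 50 x 78 mm high beside the box, origin at the centre of its underside
- stapler: bystander: loose blue and black stapler 135 x 34 x 57 mm high beside the box, origin at the centre of its underside
- pencup: bystander: loose lilac pen cup, 72 mm across, 122 mm high with its pens, beside the box, origin at the centre of its underside

How it is judged:
At the end, for the whole second after the job is handed in: All four rim bars are shut (pressed more than 6.5 of 8 mm), the box stands flat, at rest and within 40 mm of where it was, and the tape dispenser, stapler and pen cup are each within 30 mm of where they were (value of joint each of near, far, left, right above 0.0065 m and distance of box from where it was at the start of the episode below 0.04 m and height (world z) of box below 0.008 m and angle between box's own z axis and vertical below 0.05 rad and linear speed of box below 0.02 m/s and distance of each of tape, stapler, pencup from where it was at the start of the episode below 0.03 m); the robot touches nothing.
It fails at once if the box is lifted more than 12 mm (height (world z) of box above 0.012 m).
It fails at once if the box is tipped by more than 0.15 rad (angle between box's own z axis and vertical above 0.15 rad).
It fails at once if the box is pushed more than 40 mm away (distance of box from where it was at the start of the episode above 0.04 m).
It fails at once if the fingers take or push the yellow handle (over 3 N) (contact force between the fingers and handle above 3 N).
It fails at once if the tape dispenser, stapler or pen cup is moved over 30 mm or tipped over 0.3 rad (distance of any of tape, stapler, pencup from where it was at the start of the episode above 0.03 m or angle between any of tape, stapler, pencup's own z axis and vertical above 0.3 rad).
It also fails if it takes over 43 s, if anything falls off the work surface, if the arm or the gripper's body presses on something with over 40 N, if the wrist force passes 120 N, or if a joint passes its speed limit or range.

### The arm

A 6-joint arm with a two-finger parallel gripper is mounted at the origin on the work surface. World frame = base frame: x ahead of the robot, y to its left, z up, the work surface at z = 0. Lengths are in m, angles in rad, forces in N, time in s.
With the tool pointing down it reaches from about 0.2 to 0.875 m from the base axis. Payload 3.4 kg.
Tool frame: the origin (TCP) lies where the fingers leave the gripper's body, on its centre line; the fingertips stand 97 mm ahead of it and the grasp point (between the pads) lies 78 mm ahead of it (env.grip_depth is the distance from the TCP to the grasp point, in m); z points along the fingers, y is the direction in which the jaws open and shut (so a half turn about z gives the same grasp; the last joint's range is limited). The gripper opens to 94 mm and grips with 3 to 60 N. Pads are 16 mm wide; open, the fingers measure 119 mm over their backs; the gripper's body (75 mm by 177 mm) begins 78 mm behind the grasp point.
Start: joints at [-1.23, 0.276, 1.505, -0, 1.361, -0.121], TCP at [0.256, -0.515, 0.303] pointing down, gripper open.
Joint ranges: [-2.89, 2.89], [-0.75, 2.08], [0.22, 2.7], [-1.18, 4.32], [0.11, 2.71], [-2.7, 2.7]. Speed limits (rad/s): [2.57, 2.57, 3.14, 3.14, 3.14, 3.14].

### API

Orientations are given as [roll, pitch, yaw] about the fixed x, y, z axes, in that order (R = Rz(yaw) Ry(pitch) Rx(roll)).
In Python, from station import env gives the robot as it stands. Calls block until the motion is done:
- env.goto(position, orientation): joint-space move of the TCP to a pose.
- env.move_l(position, rotation=None, max_speed=0.15): straight line of the TCP; rotation=None keeps the orientation; max_speed is the mean speed in m/s.
- env.move_j(angles): joint-space move.
- env.command_gripper(opening, force=None): opening from 0.0 (shut) to 1.0 (fully open); force is the grip in N (None keeps the last); returns when the fingers have stopped.
- env.dwell(seconds).
- env.inverse_kinematics(position, orientation): joint angles nearest the present ones, or None.
- env.get_obs(): the state.
- env.camera(name): name is "scene" or "top" or "wrist"; returns the picture (480x640x3 uint8, red, green, blue); there is no depth.
- env.camera_model(name): a dict with "fx", "fy", "cx", "cy" (pixels), "xyz" and "orientation" of the camera in the world. Camera axes: x right, y up, looking along -z (the intrinsics and any distortion apply to the point x, -y, -z); pixel columns grow to the right and rows downward; lengths in m; the calibration is good to about 2 mm. A picture is of the moment at which its call begins: read the wrist's pose just before it. camera_model takes no time and is no camera call; for the wrist camera it gives the pose at the moment of the call.
A pose or a line that the arm cannot do raises env.IKError and nothing moves.
- env.sign_off(): hands the job in, once; it reports no verdict.
The state is a dict: "time_s": time; "joint_pos": joint angles; "dq": joint speeds; "effort": joint torques, N m; "position": TCP position; "tool_rot": TCP orientation; "contact_force": force on the tool from outside, world axes, zero at the start; "wrist_torque": the same for the moment, N m; "opening": opening from 0.0 (shut) to 1.0 (fully open).
Only numpy, scipy, OpenCV 4.12 (cv2) and the standard library are available. Lean on these libraries where they do the work, as an engineer would, in place of code of your own. Each camera call takes 0.05 s, during which the arm holds its last target. There are 200 camera calls.

## Working session

There is one attempt and no reset: what is moved stays moved. The work goes in short steps, each a Python script; the robot and the scene stay as the last script left them, time stands still between calls to the robot, and variables do not carry over. Pictures are saved under pics/ and viewed, about 8 in all and at most 12, crops included, and the job is handed in when it is done.

```bash
ls; mkdir -p pics; python3 - <<'E'
from station import env
import cv2
for n in("top","scene"):
    im=env.camera(n); cv2.imwrite(f"pics/{n}0.png",im[:,:,::-1]); print(n,env.camera_model(n))
o=env.get_obs(); print(o["time_s"],o["position"],o["tool_rot"],o["contact_force"])
E
```

```text
pics
top {'fx': 588.3033832087502, 'fy': 588.3033832087502, 'cx': 321.65447071496686, 'cy': 235.94383335517236, 'xyz': array([0.39524858, 0.05850499, 1.37276044]), 'orientation': array([ 0.15558735,  0.00394186, -1.58271279])}
scene {'fx': 485.59410551184953, 'fy': 485.59410551184953, 'cx': 317.31654006805667, 'cy': 224.62474680756296, 'xyz': array([ 1.04980439, -0.1972196 ,  0.71884917]), 'orientation': array([ 0.70192068, -0.01102512,  1.11422351])}
0.1 [ 0.25606183 -0.51446632  0.3019221 ] [-3.14003527e+00 -1.88333471e-04  4.61755952e-01] [ 0.21954792 -0.55410446 -0.00663708]
```

View pics/top0.png

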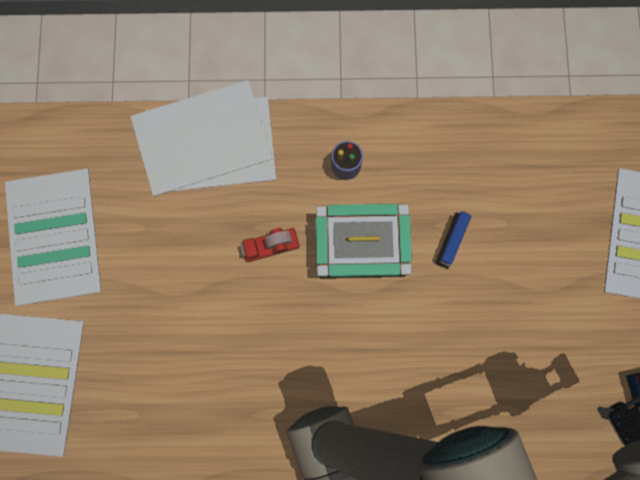

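View pics/scene0.png

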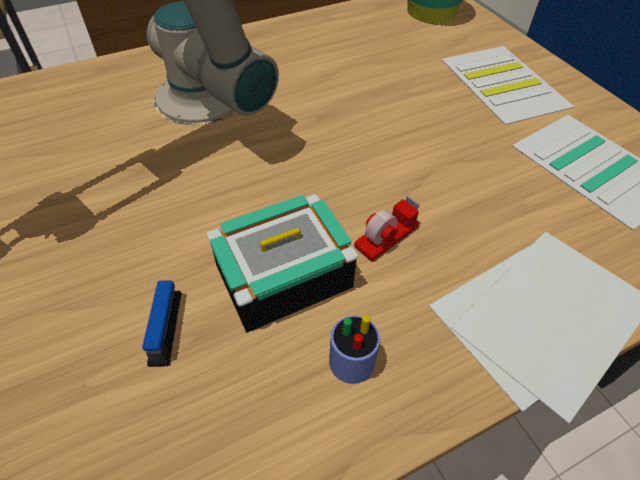

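The top view shows the box at about (363,240), with its long side across the image. The tape dispenser is at (270,243), the stapler at (454,240) and the pen cup at (347,158), and all have clearance. The scene view shows all four bars raised.

```bash
cat > h.py <<'E'
import numpy as np, cv2
from scipy.spatial.transform import Rotation as R
def ray(m,px,z):
    px=np.atleast_2d(px).astype(float)
    d=np.c_[(px[:,0]-m["cx"])/m["fx"],-(px[:,1]-m["cy"])/m["fy"],-np.ones(len(px))]
    d=R.from_euler("xyz",m["orientation"]).apply(d)
    return m["xyz"]+d*((z-m["xyz"][2])/d[:,2])[:,None]
def bars(im,m,roi,z=0.104):
    hsv=cv2.cvtColor(im,cv2.COLOR_RGB2HSV); mk=cv2.inRange(hsv,(70,90,70),(90,255,255))
    t=np.zeros_like(mk); x0,y0,x1,y1=roi; t[y0:y1,x0:x1]=mk[y0:y1,x0:x1]
    out=[]
    n,l,s,c=cv2.connectedComponentsWithStats(t)
    for i in range(1,n):
        if s[i,4]<150: continue
        p=np.argwhere(l==i)[:,::-1]; w=ray(m,p,z)[:,:2]
        r=cv2.minAreaRect(w.astype(np.float32)*1000); out.append(r); print(s[i,4],c[i].round(1),np.round(r[0],1),np.round(r[1],1),round(r[2],1))
    return out
E
python3 - <<'E'
import cv2
from h import *
from station import env
for n,roi in(("top",(300,190,425,290)),("scene",(190,180,370,320))):
    print(n); o=bars(cv2.imread(f"pics/{n}0.png")[:,:,::-1].copy(),env.camera_model(n),roi); print(np.mean([r[0] for r in o],0))
E
```

```text
top
665 [362.2 209.5] [651.9 -29.2] [ 22.1 151.8] 0.5
469 [321.2 239.4] [585.7  62.6] [ 21.9 101.4] 89.4
465 [404.7 238.4] [ 586.7 -120.2] [99.6 22.6] 0.4
820 [364.2 269.9] [519.1 -29.6] [ 25.6 151.9] 0.5
[585.84173584 -29.08124447]
scene
1032 [263.6 213.9] [525.5 -30.4] [ 25.9 152. ] 0.4
678 [331.1 223. ] [590.5  60.4] [104.9  23.4] 0.5
924 [227.3 262.8] [ 592.2 -122.1] [106.4  26.6] 0.3
1759 [297.1 273.8] [660.8 -29.7] [ 33.3 153.2] 0.4
[592.24110413 -30.45695114]
```

```bash
cat > press.py <<'E'
from h import *
from station import env
C=np.array([.5865,-.0292]); Y=np.radians(.5)
def press(name,hover=.15):
    b,yaw={"near":((-.066,0),0),"far":((.066,0),0),"left":((0,.091),np.pi/2),"right":((0,-.091),np.pi/2)}[name]
    c,s=np.cos(Y),np.sin(Y); p=C+np.array([[c,-s],[s,c]])@np.array(b)
    env.goto([*p,hover+.097],[np.pi,0,Y+yaw])
    f0=env.get_obs()["contact_force"]
    for z,v in((.110,.08),(.105,.03),(.1025,.01),(.1005,.01),(.0985,.01),(.0970,.01)):
        env.move_l([*p,z+.097],max_speed=v); o=env.get_obs()
        f=(o["contact_force"]-f0).round(1); print(name,z,round(o["position"][2]-.097,4),f)
        if f[2]>30: print("stop"); break
    env.move_l([*p,hover+.097],max_speed=.12); print("t",env.get_obs()["time_s"])
E
python3 - <<'E'
from press import *
env.command_gripper(0.0)
env.goto([*C,.38],[np.pi,0,Y])
m=env.camera_model("wrist"); im=env.camera("wrist"); cv2.imwrite("pics/w0.png",im[:,:,::-1])
bars(im,m,(0,0,640,480))
print(env.get_obs()["time_s"])
press("near")
cv2.imwrite("pics/w1.png",env.camera("wrist")[:,:,::-1])
E
```

```text
4383 [322.  150.3] [654.4 -28. ] [ 23.3 153.5] 0.5
2568 [228.5 218.1] [587.3  62.1] [102.2  23.9] 0.5
2549 [416.1 218.6] [ 588.8 -119.2] [102.2  23.6] 0.4
2472 [322.  283.6] [522.5 -29.2] [ 22.6 153.1] 0.5
3.6917
near 0.11 0.1104 [-1.4  0.2 -0.3]
near 0.105 0.105 [-0.8 -0.6 -0.9]
near 0.1025 0.1034 [-2.  -0.4  6.4]
near 0.1005 0.1004 [-0.6 -1.2  0.2]
near 0.0985 0.0983 [-1.2  0.4 -0.1]
near 0.097 0.0969 [-0.6  0.6  0.7]
t 7.2917
```

View pics/w0.png

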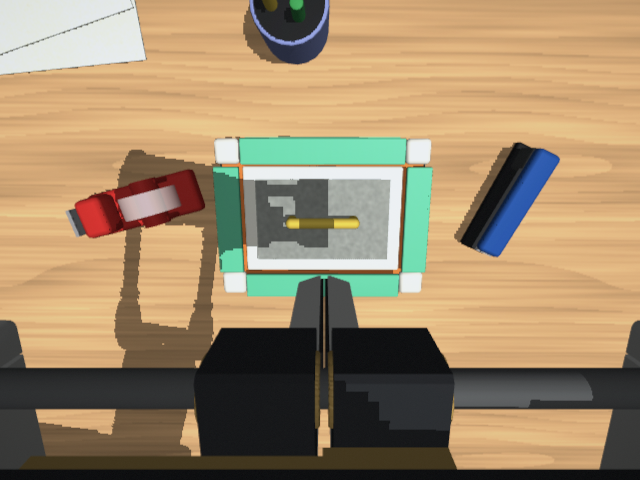

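View pics/w1.png

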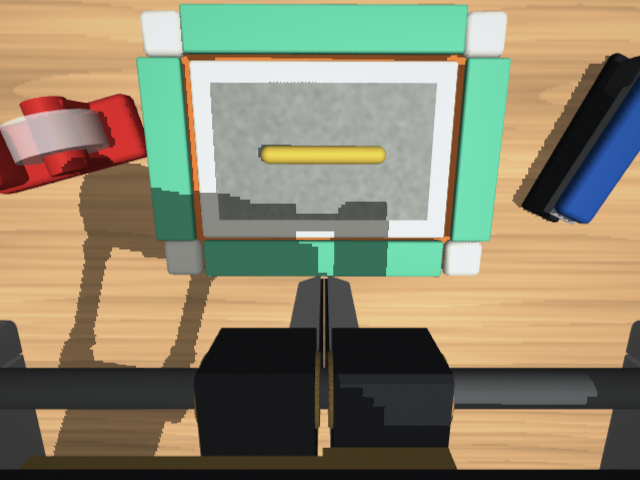

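The wrist views show the box centre at about (588, -29) mm, which agrees with the top view. The near bar resisted with 6.4 N, then the force dropped to 0, and it now looks level with the corners (w1 at 325,258). Next are the other three.

```bash
sed -i 's/\.5865,-\.0292/.5878,-.0288/' press.py; python3 - <<'E'
from press import *
for n in("left","far","right"): press(n)
env.goto([.35,-.38,.33],[np.pi,0,Y+np.pi/4]); env.dwell(.3)
for n,roi in(("top",(300,190,425,290)),("scene",(190,180,370,320))):
    im=env.camera(n); cv2.imwrite(f"pics/{n}1.png",im[:,:,::-1]); print(n); bars(im,env.camera_model(n),roi,.096)
a,b=[cv2.resize(cv2.imread(f"pics/scene{i}.png")[180:320,190:370],None,fx=4,fy=4)[:,:,:] for i in(0,1)]
cv2.imwrite("pics/cmp.png",cv2.resize(cv2.hconcat([a,b]),(800,311)))
print(env.get_obs()["time_s"])
E
```

```text
left 0.11 0.1101 [0.6 1.7 0.3]
left 0.105 0.105 [0.5 0.3 0.6]
left 0.1025 0.1037 [-1.2  0.1  5.9]
left 0.1005 0.1005 [ 0.2  0.5 -0.5]
left 0.0985 0.0982 [ 1.3 -0.5  0.6]
left 0.097 0.0969 [ 0.1  0.8 -0.4]
t 11.5583
far 0.11 0.11 [-0.8  0.2 -0.6]
far 0.105 0.105 [-0.3  0.1 -0.1]
far 0.1025 0.1042 [-2.4 -0.4  6.8]
far 0.1005 0.1008 [-0.3 -0.8  0.3]
far 0.0985 0.098 [-1.1 -0.4  0.9]
far 0.097 0.0968 [-1.5 -0.2  0.4]
t 15.8083
right 0.11 0.11 [-0.5  0.8 -0.8]
right 0.105 0.1051 [-1.1  0.5 -0.9]
right 0.1025 0.1038 [-2.5  1.4  5. ]
right 0.1005 0.1005 [-0.5  0.4 -1.1]
right 0.0985 0.0981 [-0.6  1.  -1.7]
right 0.097 0.0969 [-0.5  0.4 -1.4]
t 20.3
top
642 [362.3 210. ] [652.5 -28.8] [ 21.  150.9] 0.5
464 [404.2 238.9] [ 587.8 -119.9] [22.5 99.9] 89.9
457 [321.3 240.3] [585.8  62.7] [22.1 99.8] 89.3
789 [363.7 270.2] [518.9 -29.9] [ 25.  152.2] 0.4
scene
953 [263.7 216.7] [524.5 -30.3] [ 24.1 152.8] 0.4
666 [330.7 226. ] [590.   60.2] [104.7  23.4] 0.2
903 [227.7 265.7] [ 592.9 -122.1] [107.9  26.5] 0.2
1781 [297.1 276.5] [660.5 -29.4] [ 33.8 152.6] 0.4
22.0583
```

View pics/cmp.png

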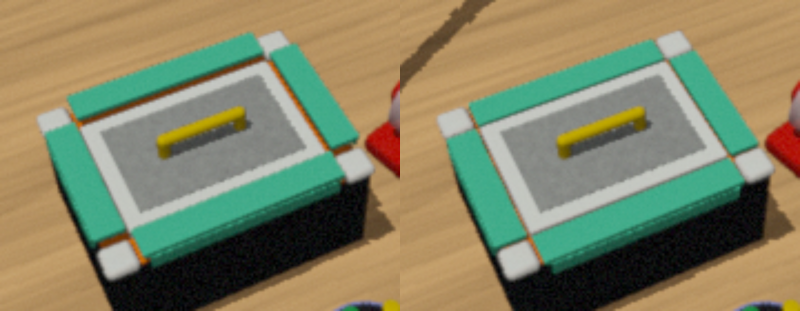

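View pics/top1.png

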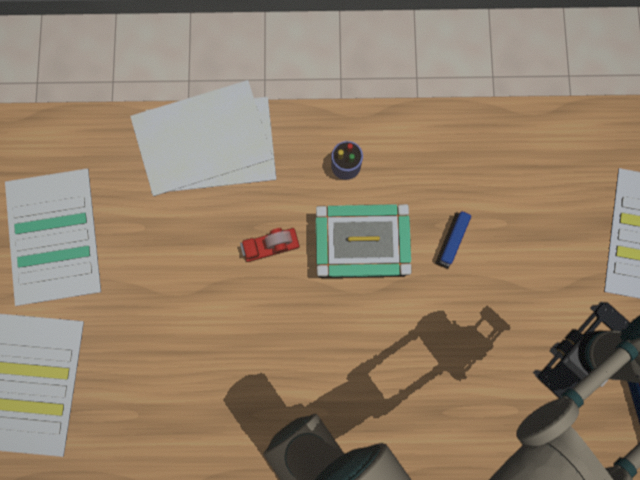

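After pressing, all four bars sit flush in the scene view. Each moved down about 3 px and the orange gaps have closed. In the top view the box, tape dispenser, stapler and pen cup are at the same pixels as before, and the hand is clear.

```bash
python3 -c "
from station import env
print(env.sign_off())"
```

```text
the job is handed in; nothing more can be done
None
```

I pressed all four rim bars shut with the closed fingertips, drew the hand clear and handed the job in at about 22 s of the 43 s allowed. The hand-in gave no verdict.

- **Presses:** on every bar the force rose to 5–7 N and then fell to about zero by the next step, which fits the snap past 4 mm. No press came near the force limits.
- **Bars after pressing:** in the scene camera all four dropped by a similar 2.7–3 pixels. They look flush with the white lid, and the orange gaps have closed.
- **Surroundings:** in the top camera the box's bars stayed within about 1 pixel, and by eye the tape dispenser, stapler and pen cup had not moved.
- **Disagreements:** the camera estimates of the box centre differed by a few mm. The scene view read high because it included the bars' side faces. I used a point between the top and wrist camera values, and that was accurate enough for the 24 mm bars.

No check failed.

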